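Open the sample box and weigh the orange-capped tin

ROBOT

A 6-joint arm with a two-finger parallel gripper is mounted at the origin on the work surface. World frame = base frame: x ahead of the robot, y to its left, z up, the work surface at z = 0. Lengths are in mm, angles in rad, forces in N, time in s.
With the tool pointing down it reaches from about 300 to 775 mm from the base axis. Payload 14.6 kg.
Tool frame: the origin (TCP) lies on the mounting face of the last link; the fingertips stand 199 mm ahead of it and the grasp point (between the pads) lies 180 mm ahead of it; z points along the fingers, y is the line along which they close (so a half turn about z gives the same grasp; the last joint's range is limited). The gripper opens to 94 mm and grips with 3 to 60 N. Pads are 16 mm wide; open, the fingers measure 119 mm over their backs; the gripper's body (75 mm by 177 mm) begins 78 mm behind the grasp point.
Start: joints at [1.263, 0.3, 1.521, -0, 1.321, -0.067], TCP at [131.162, 534.123, 404.646] pointing down, gripper open.
Joint ranges: [-3.03, 3.03], [-0.79, 2.21], [0.23, 2.52], [-1.04, 4.18], [0, 3.07], [-2.55, 2.55]. Speed limits (rad/s): [2.22, 2.22, 2.57, 3.14, 3.14, 3.14].

INTERFACE

Orientations are given as [roll, pitch, yaw] about the fixed x, y, z axes, in that order (R = Rz(yaw) Ry(pitch) Rx(roll)).
In Python, from cell import manip gives the robot as it stands. The module is installed in compiled form; this text tells all that it offers.
- The arm moves only by the shell command python3 -m creep 'ROWS' [FORCE]. ROWS is a JSON object of lists of equal length, an entry for each row: "slide": the shift along the world's x, y, z in cm, a list of three; "turn": the turn about the world's z in rad; "claw": the opening, from 0 (shut) to 1 (fully open). A call has 1 to 8 rows; each row shifts and turns the commanded pose from where the row before left it; what a row does not reach is not made up. A row lasts 1/8 s, in which the tool goes at most 62.5 mm and 10.7 degrees, less where a joint would pass 70% of its speed; a pose out of reach is approached as far as the arm can. A call with a gripper value outside its range is refused whole. The fingers move at their own pace and stop on an object; FORCE is the grip in N (left out, the last holds). Time passes only in rows, so rows that do not move let the fingers close. It gives the time, the measured TCP pose, the force, the opening and the grip force at its end, in the units of the state.
- manip.read_state(): the state, without advancing time (a new reading comes with each control period).
- manip.camera(name): name is "scene" or "top" or "wrist"; returns (picture, depth): 480x640x3 uint8, red, green, blue; 480x640 float32, mm along the optical axis (not along the pixel's ray), 0 where there is no reading.
- manip.calibration(name): a dict with "intrinsics" (3x3 intrinsics, pixels), "k1" (the pictures are not rectified: a ray, as slopes to the right and down, at radius r is drawn at 1 + k1 r^2 times it, then the intrinsics apply), "pose" (4x4, takes a point from camera to world coordinates). Camera axes: x right, y up, looking along -z (the intrinsics and any distortion apply to the point x, -y, -z); pixel columns grow to the right and rows downward; lengths in mm; the calibration is good to about 2 mm. A picture is of the moment at which its call begins: read the wrist's pose just before it. calibration takes no time and is no camera call; for the wrist camera it gives the pose at the moment of the call.
- manip.sign_off(): hands the job in; it is judged then, once.
Trained networks look in the newest picture that a camera, given by its name, has taken for a name from the list of things; names that differ only in an ending like _2 or _b are one class to them, and where a whole thing is asked for, a point or a joint stands for the part that bears it (a point fixed in the world has none). Each returns a list of dicts, best first, with "score" (0 to 1); they miss things now and then, are a little off and sometimes report something else, mostly with a low value. They report only what shows in the picture. A call takes as long as a camera call.
- manip.cut_out(query, camera): "mask" (480x640 bool, what is visible of it) and "position" ([column, row] in pixels, amid what is visible of it).
The state is a dict: "clock": time; "joints": joint angles; "qd": joint speeds; "effort": joint torques, N m; "eef_pos": TCP position; "eef_rot": TCP orientation; "wrist_force": force on the tool from outside, world axes, zero at the start; "moment": the same for the moment, N m; "finger_gap": finger opening in mm; "finger_force": force on a finger pad.
Only numpy, scipy, OpenCV 4.12 (cv2) and the standard library are available. Lean on these libraries where they do the work, as an engineer would, in place of code of your own. Each camera call takes 0.05 s, during which the arm holds its last target. There are 200 camera calls.

TASK

Swing the sample box's lid up by its copper lip, past its balance point, so that it stays open by itself. Then lift the orange-capped tin out and set it down gently, upright, in the middle of the scale's pan. Leave the blue-capped tin standing in the box, the lid open, and the bowl, mug and spoon where they are.

Things in the scene. Friction and masses are not known exactly. Their poses are not given: they have to be found in the camera images.
- sample_box: Black open-topped box, fixed to the bench on the left: 150 mm deep (its x) x 230 mm wide (its y) x 120 mm high, walls and floor 5 mm. Its front (lip side) is turned to the middle of the bench. Origin: centre of its underside. Its x axis points from the front to the hinge side at the back (outward, to the left), z up. Two tins stand inside, about 100 mm apart along y, hidden by the lid.
- lid (a joint): Dark steel lid, 150 x 230 x 6 mm, about 0.3 kg, hinged along the box's back rim. Its hinge is free, with hardly any friction. 0 rad = closed (flat), grows as the lip rises and swings to the back; it balances at about 1.57 rad (upright), falls shut below that, and beyond it falls open against a stop at 1.9 rad, leaning out beyond the box's back, and stays. The lip's top is then about 0.3 m above the bench.
- lid_hinge (a point): Middle of the hinge axis, on the lid's underside, at the middle of the box's back rim: 75 mm behind the box's centre along its x, 120.5 mm above the bench. The axis runs along the box's y.
- lid_lip (a point): Middle of the front edge of the lip, on its underside, 180 mm from the hinge axis. The lip is a copper tab, 100 mm wide and 6 mm thick, in the lid's plane, that juts out 30 mm beyond the box's front wall, with free space beneath it: a fingertip tilted about 45 degrees can get under it. The point moves with the lid.
- orange_tin: Closed aluminium tin with an orange cap, the one to weigh: upright cylinder of 48 mm diameter and 105 mm height (cap the top 23 mm, same diameter), about 0.2 kg, loose. Origin: centre of its underside; z up its axis. It stands on the box floor, in either half of the box, its top 10 mm below the rim, with at least 30 mm free all round.
- blue_tin: The same tin with a blue cap, in the other half of the box. It stays there.
- scale: Bench scale, fixed to the bench: black base 200 mm (its x) x 170 mm (its y) x 32 mm, with a display along its front. Origin: centre of its underside.
- pan (a point): Centre of the top of the scale's rigid aluminium pan, 140 mm (scale's x) x 150 mm (scale's y), flat, no rim, 45 mm above the bench.
- bowl: White ceramic bowl, 90 mm across, 55 mm high, loose. Origin: centre of its underside. Leave alone.
- mug: Blue ceramic mug, 76 mm across, 90 mm high, with a handle, loose. Origin: centre of its underside. Leave alone.
- spoon: Scoop-like spoon with a round steel bowl and a brown handle, 160 mm long, lying on the bench. Leave alone.

How it is judged:
By the outcome, as a careful person would: the job done as asked, in the order asked, and still so for the second after the job is handed in, with the robot touching nothing.
It also fails if it takes over 64 s, if anything falls off the work surface, if the arm or the gripper's body presses on something with over 40 N, if the wrist force passes 120 N, or if a joint passes its speed limit or range.

## Working session

There is one attempt and no reset: what is moved stays moved. The work goes in short steps, Python scripts to look and compute and a shell command to move; the robot and the scene stay as the last step left them, time stands still between calls to the robot, and variables do not carry over. Pictures are saved under pics/ and viewed, at most 10 in all, crops included, and the job is handed in when it is done.

```bash
mkdir -p pics
cat > h.py <<'E'
import numpy as np, cv2
from cell import manip
def cloud(name):
    c=manip.calibration(name); img,d=manip.camera(name)
    K=np.array(c["intrinsics"]);P=np.array(c["pose"]);k=c["k1"]
    v,u=np.mgrid[0:480,0:640].astype(float)
    p=np.stack([u.ravel(),v.ravel()],1)[:,None]
    n=cv2.undistortPoints(p,K,np.array([k,0,0,0.])).reshape(480,640,2)
    X=np.stack([n[...,0]*d,-n[...,1]*d,-d,np.ones_like(d)],-1)@P.T
    X=X[...,:3]; X[d==0]=np.nan
    return img,d,X
def save(img,n): cv2.imwrite("pics/"+n,img[...,::-1])
E
python3 - <<'E'
from h import *
for n in("scene","top"):
    img,d,X=cloud(n); save(img,n+"0.png")
    for q in("sample_box","lid","lid_lip","scale","pan","bowl","mug","spoon"):
        try:
            r=manip.cut_out(q,n)
        except Exception as e: print(q,e);continue
        for o in r[:1]:
            m=o["mask"];p=X[m];print(n,q,round(o["score"],2),np.round(o["position"]),m.sum(),np.nanmedian(p,0).round(),np.nanpercentile(p,2,0).round(),np.nanpercentile(p,98,0).round())
    
s=manip.read_state();print(s)
E
```

```text
scene sample_box 0.88 [431. 165.] 16674 [592. 203. 124.] [473.  99.   7.] [671. 332. 128.]
scene lid 0.66 [438. 154.] 11486 [576. 216. 125.] [478. 112. 122.] [664. 338. 128.]
scene lid_lip 0.61 [439. 150.] 11478 [576. 217. 125.] [478. 113. 122.] [665. 337. 128.]
scene scale 0.86 [164. 333.] 14051 [ 575. -288.   42.] [ 462. -368.   11.] [ 656. -205.   46.]
scene pan 0.8 [161. 335.] 14006 [ 574. -288.   42.] [ 462. -368.   13.] [ 656. -205.   46.]
scene bowl 0.76 [236. 182.] 1894 [379. -62.  32.] [ 355. -105.    2.] [437. -26.  55.]
scene mug 0.71 [355. 346.] 3056 [751. -55.  41.] [723. -99.   2.] [794. -14.  90.]
scene spoon 0.57 [342. 266.] 1283 [620.   2.  11.] [513. -15.  -2.] [661.  33.  20.]
top sample_box 0.84 [220. 248.] 10241 [563. 217. 125.] [468. 108.  42.] [661. 339. 129.]
top lid 0.62 [221. 247.] 9230 [570. 222. 125.] [477. 118. 121.] [662. 339. 129.]
top lid_lip 0.65 [218. 248.] 9283 [569. 223. 125.] [475. 116. 121.] [662. 341. 129.]
top scale 0.82 [460. 256.] 7555 [ 554. -280.   42.] [ 459. -366.   22.] [ 651. -200.   47.]
top pan 0.6 [459. 251.] 7439 [ 553. -279.   42.]
[... 288 characters left out ...]

{'clock': 0.9, 'joints': array([ 1.26341103e+00,  2.99922335e-01,  1.52100262e+00,  2.87903986e-05,
        1.32070587e+00, -6.66171115e-02]), 'qd': array([-9.74584356e-05,  7.94813680e-04,  1.54119621e-04, -5.26025834e-04,
        4.96757168e-04, -2.41504914e-04]), 'effort': array([ 4.72544034e-04, -5.31657636e+01, -3.52906322e+01,  7.09472154e-02,
        2.12119252e-02,  3.85686712e-05]), 'eef_pos': array([131.15529952, 534.12795173, 404.63221351]), 'eef_rot': array([-3.14155642e+00, -3.03736898e-05,  2.90081734e+00]), 'wrist_force': array([0.37168999, 0.13571536, 0.08825466]), 'moment': array([ 0.06994116, -0.04828977, -0.03155569]), 'finger_force': 0.0, 'finger_gap': 93.88591638499484}
```

Run:
```python
from h import *
img,d,X=cloud("top")
img0=img
def fit(m,name):
    p=X[m&~np.isnan(X[...,0])][:,:2].astype(np.float32)
    print(name,len(p),cv2.minAreaRect(p),cv2.boxPoints(cv2.minAreaRect(p)).round())
m=manip.cut_out("lid","top")[0]["mask"]
z=X[...,2]
hsv=cv2.cvtColor(img,cv2.COLOR_RGB2HSV)
cop=(hsv[...,1]>90)
a=m&(abs(z-126)<5)
k=np.ones((3,3),np.uint8)
reg=(X[...,1]>60)&(X[...,0]>400)&(abs(z-126)<6)
c=reg&cop; fit(c,"copper"); print(np.nanmedian(X[c],0))
a=cv2.morphologyEx((reg&~cop).astype(np.uint8),cv2.MORPH_OPEN,k)>0
fit(a,"lid")
sc=manip.cut_out("scale","top")[0]["mask"]; fit(sc,"scale")
pan=(X[...,1]<-150)&(abs(z-45)<4)&(X[...,0]>400); pan=cv2.morphologyEx(pan.astype(np.uint8),cv2.MORPH_OPEN,k)>0; fit(pan,"pan")
```

```text
copper 1071 ((593.9915771484375, 217.85940551757812), (135.3086395263672, 146.9744873046875), 69.45872497558594) [[501. 180.]
 [639. 129.]
 [687. 255.]
 [549. 307.]]
[641.38544708 202.79915578 124.89237441]
lid 7907 ((563.9901733398438, 229.18014526367188), (229.44900512695312, 150.99533081054688), 69.62381744384766) [[453. 148.]
 [595.  95.]
 [675. 310.]
 [533. 363.]]
scale 7492 ((554.1876831054688, -289.9391174316406), (182.78099060058594, 202.65396118164062), 89.30667114257812) [[ 452. -380.]
 [ 654. -383.]
 [ 657. -200.]
 [ 454. -197.]]
pan 3859 ((575.9869384765625, -284.5805969238281), (151.0319061279297, 139.01602172851562), 88.93964385986328) [[ 505. -359.]
 [ 644. -361.]
 [ 647. -210.]
 [ 508. -208.]]
```

View pics/top0.png

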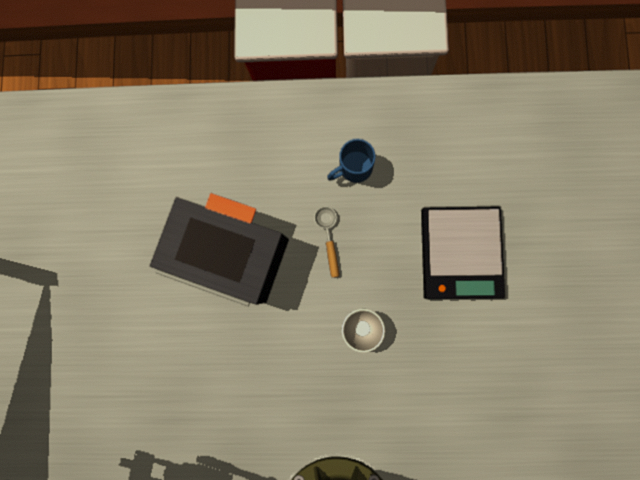

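View pics/scene0.png

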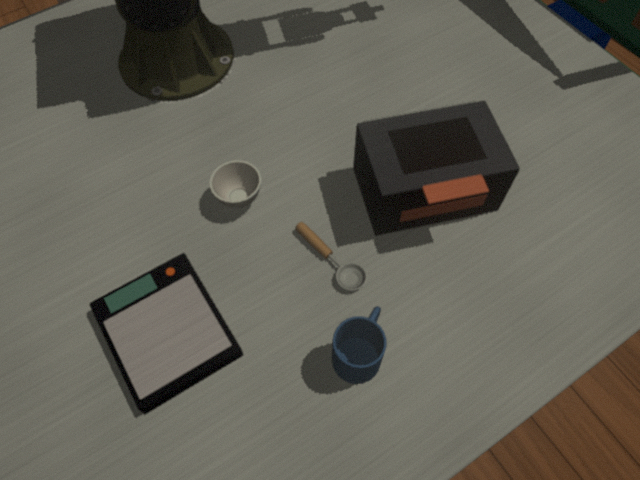

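The top view shows the lid around (220,248) with the copper lip at (230,208), on the side away from the robot. The scale's pan is at (465,240). In the scene view the lip is at (455,190) with free space beneath. The tool can't tilt, so I'll press the closed fingers against the lip's front edge and sweep them up and back along the lid's arc.

```bash
python3 -m creep '{"slide":[[4.8,-3,0],[4.8,-3,0],[4.8,-3,0],[4.8,-3,0],[4.8,-3,0],[4.8,-3,0],[4.8,-3,0],[4.8,-3,0]],"turn":[-0.06,-0.055,0,0,0,0,0,0],"claw":[0,0,0,0,0,0,0,0]}' 20
python3 -m creep '{"slide":[[4.6,-3,0],[4.6,-3,0],[4.6,-3,0],[4.6,-2.6,0],[0,0,0]],"turn":[0,0,0,0,0],"claw":[0,0,0,0,0]}'
```

```text
clock: 2.05
eef_pos: [516.6, 292.9, 404.8]
eef_rot: [3.141, 0.0, 2.786]
wrist_force: [-0.4, 1.5, 0.1]
finger_gap: 17.6
finger_force: 0.0
clock: 2.68
eef_pos: [701.3, 175.6, 402.5]
eef_rot: [-3.14, -0.002, 2.782]
wrist_force: [-0.7, 0.6, -0.5]
finger_gap: 0.3
finger_force: 0.0
```

```bash
python3 -m creep '{"slide":[[0,0,-5],[0,0,-5],[-1.4,0.5,0],[-0.7,0.26,0],[-0.2,0.07,0],[0,0,0]],"turn":[0,0,0,0,0,0],"claw":[0,0,0,0,0,0]}'
python3 - <<'E'
from h import *
img,d,X=cloud("scene"); save(cv2.resize(img[60:280,320:600],None,fx=2.5,fy=2.5),"s1.png")
E
```

```text
clock: 3.42
eef_pos: [676.2, 186.5, 305.6]
eef_rot: [3.141, 0.001, 2.786]
wrist_force: [0.3, -0.7, 0.8]
finger_gap: 0.5
finger_force: 0.0
```

View pics/s1.png

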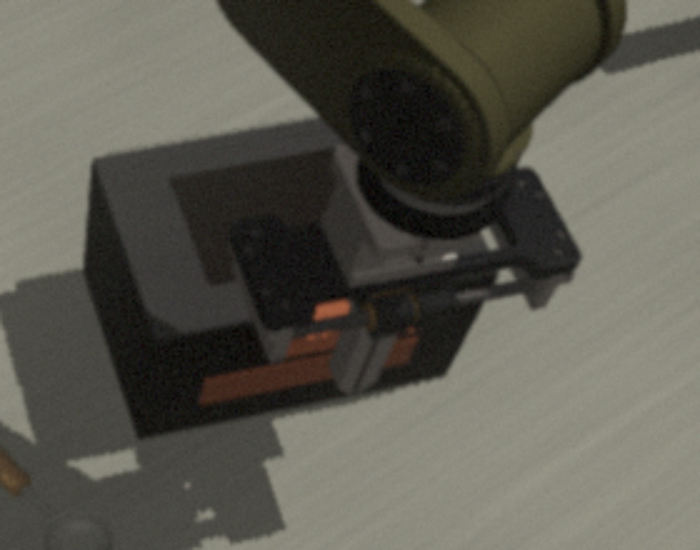

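The closed fingers (365,350) stand just in front of the lip (325,320). Next I'll feel for contact.

```bash
for i in 1; do :; done; python3 -m creep '{"slide":[[-0.28,0.1,0],[-0.19,0.07,0],[0,0,0]],"turn":[0,0,0],"claw":[0,0,0]}'; python3 -m creep '{"slide":[[-0.19,0.07,0],[0,0,0]],"turn":[0,0],"claw":[0,0]}'
```

```text
clock: 3.85
eef_pos: [671.4, 188.2, 304.7]
eef_rot: [3.142, -0.0, 2.786]
wrist_force: [0.4, 0.2, 0.3]
finger_gap: 0.7
finger_force: 0.0
clock: 4.1
eef_pos: [669.9, 188.5, 305.0]
eef_rot: [3.141, 0.003, 2.785]
wrist_force: [7.4, -1.3, -2.0]
finger_gap: 0.6
finger_force: 3.6
```

```bash
python3 -m creep '{"slide":[[-0.14,0.05,0],[0,0,0.5],[-0.05,0.02,0.5],[-0.1,0.03,0.8]],"turn":[0,0,0,0],"claw":[0,0,0,0]}'
python3 - <<'E'
from h import *
img,d,X=cloud("top")
r=manip.cut_out("lid","top"); m=r[0]["mask"]; p=X[m]; p=p[p[:,2]>100]
u=(p[:,:2]-[493.7,255.4])@[0.937,-0.349]
for a in range(-10,200,20):
    s=(u>a)&(u<a+20); print(a+10,s.sum(),np.median(p[s,2]).round(1) if s.any() else 0)
E
```

```text
clock: 4.6
eef_pos: [667.8, 188.9, 323.9]
eef_rot: [3.139, 0.007, 2.785]
wrist_force: [18.3, -3.8, 1.0]
finger_gap: 0.6
finger_force: 8.9
0 16 125.0
20 39 126.3
40 62 129.0
60 115 131.2
80 190 133.5
100 258 135.5
120 323 138.0
140 326 139.7
160 22 141.6
180 0 0
200 0 0
```

```bash
python3 -m creep '{"slide":[[-0.25,0.09,1.78],[-0.41,0.15,1.74],[-0.58,0.22,1.69],[-0.73,0.27,1.62]],"turn":[0,0,0,0],"claw":[0,0,0,0]}'
python3 - <<'E'
from h import *
img,d,X=cloud("top")
r=manip.cut_out("lid","top"); m=r[0]["mask"]; p=X[m]; p=p[p[:,2]>100]
u=(p[:,:2]-[493.7,255.4])@[0.937,-0.349]
for a in range(-10,200,20):
    s=(u>a)&(u<a+20); print(a+10,s.sum(),np.median(p[s,2]).round(1) if s.any() else 0)
E
```

```text
clock: 5.2
eef_pos: [647.4, 196.5, 392.7]
eef_rot: [3.14, 0.005, 2.785]
wrist_force: [7.9, -1.1, 2.4]
finger_gap: 0.2
finger_force: 3.9
0 41 128.5
20 133 137.4
40 211 148.2
60 288 159.6
80 380 171.1
100 440 182.6
120 646 193.4
140 49 199.6
160 0 0
180 0 0
200 0 0
```

```bash
python3 -m creep '{"slide":[[-0.89,0.33,1.53],[-1.03,0.38,1.44],[-1.16,0.43,1.31],[-1.27,0.47,1.19],[-1.38,0.51,1.05],[-1.47,0.55,0.89],[-1.54,0.57,0.6],[-1.59,0.59,0.3]],"turn":[0,0,0,0,0,0,0,0],"claw":[0,0,0,0,0,0,0,0]}'
python3 - <<'E'
from h import *
img,d,X=cloud("scene"); save(img,"s2.png")
E
```

```text
clock: 6.3
eef_pos: [542.6, 235.9, 474.0]
eef_rot: [-3.141, -0.001, 2.786]
wrist_force: [0.9, -0.1, 0.6]
finger_gap: 0.6
finger_force: 0.3
```

View pics/s2.png

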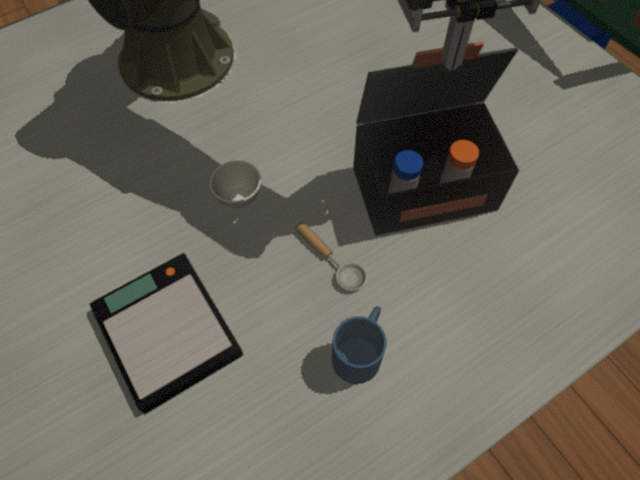

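The lid stands near 1.3 rad with the fingers at (458,45). The blue cap is at (408,165) and the orange cap at (463,155). I'll push on past the balance point.

```bash
python3 -m creep '{"slide":[[-1.2,0.45,0],[-1.2,0.45,0],[-1.2,0.45,0],[-1,0.37,0],[-1,0.37,0],[-1,0.37,0],[-1,0.37,0],[0,0,0]],"turn":[0,0,0,0,0,0,0,0],"claw":[0,0,0,0,0,0,0,0]}'
python3 - <<'E'
from h import *
for n in("top","scene"):
    img,d,X=cloud(n); save(img,n+"3.png")
    for q in("orange_tin","blue_tin"):
        r=manip.cut_out(q,n)
        for o in r[:2]:
            m=o["mask"]; p=X[m]; p=p[(abs(p[:,2]-110)<5)]; print(n,q,round(o["score"],2),o["position"],len(p),p[:,:].mean(0).round(1) if len(p) else 0, cv2.minEnclosingCircle(p[:,:2].astype(np.float32)) if len(p) else 0)
E
```

```text
clock: 7.35
eef_pos: [467.1, 264.0, 474.2]
eef_rot: [3.141, 0.0, 2.786]
wrist_force: [0.8, 0.5, -0.2]
finger_gap: 0.5
finger_force: 0.0
top orange_tin 0.77 [206.6, 240.1] 409 [590.7 270.9 108.5] ((591.151611328125, 271.20721435546875), 24.079736709594727)
top blue_tin 0.58 [242.6, 253.7] 419 [557.1 179.9 108.4] ((557.5359497070312, 180.11891174316406), 23.94272804260254)
scene orange_tin 0.73 [458.8, 161.0] 500 [592.1 267.6 108.3] ((590.9088134765625, 268.0638122558594), 24.77305793762207)
scene orange_tin 0.61 [418.6, 64.2] 0 0 0
scene blue_tin 0.85 [407.2, 171.1] 541 [559.  176.5 107.9] ((558.0462036132812, 177.54293823242188), 24.968149185180664)
```

View pics/scene3.png

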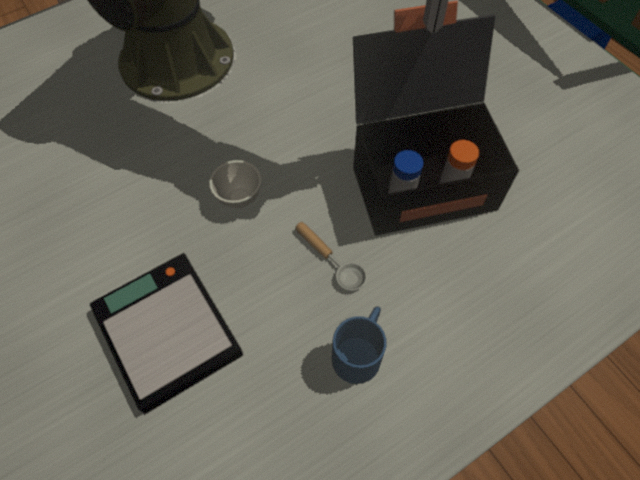

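The lid is now past upright and the fingers are free of it. The orange tin is at about (591,270), nearest the bowl-far side. I'll move over it and check arm clearance.

```bash
python3 -m creep '{"slide":[[3.5,-1.3,0],[4.5,0.9,0],[4.4,1,0],[0,0,-4],[0,0,-4],[0,0,0]],"turn":[0,0,0,0,0,0],"claw":[0.68,0.68,0.68,0.68,0.68,0.68]}'
python3 - <<'E'
from h import *
img,d,X=cloud("scene"); a=img[0:240,300:620]
img,d,X=cloud("top"); b=img[120:360,80:400]
save(cv2.resize(np.hstack([a,b]),(800,300)),"s4.png")
img,d,X=cloud("wrist"); save(img,"w4.png")
E
```

```text
clock: 8.4
eef_pos: [591.8, 269.6, 391.1]
eef_rot: [-3.138, -0.004, 2.785]
wrist_force: [1.2, -0.3, 1.1]
finger_gap: 56.9
finger_force: 0.0
```

View pics/s4.png

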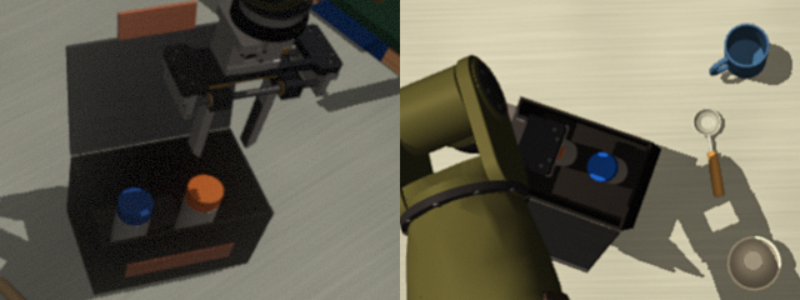

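View pics/w4.png

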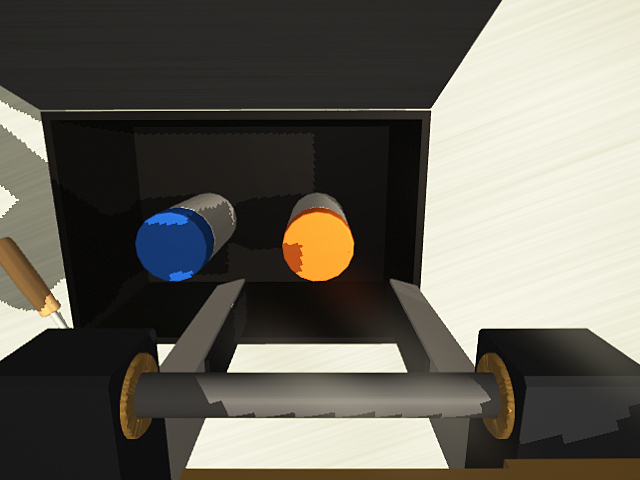

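The scene view shows the lid resting open, and the wrist view shows the tin centred between the fingers (318,245). Before lowering I'll check the arm's height over the lid.

Run:
```python
from h import *
img,d,X=cloud("top")
f=np.array([.937,-.349]);g=np.array([.349,.937])
r=X[...,:2]-[493.7,255.4]; u=r@f; v=r@g
for a in range(-160,100,20):
    print(a,[ (lambda q:int(np.median(q)) if len(q)>5 else 0)(X[...,2][(abs(u-a)<10)&(abs(v-b)<15)]) for b in range(-150,180,30)])
print(manip.read_state()["joints"].round(3))
```

```text
-160 [-2, 587, 564, -1, 0, 0, 0, 0, 0, 0, 0]
-140 [596, 588, 578, 554, -1, 0, 0, 0, 0, 0, 0]
-120 [592, 586, 576, 554, -1, -2, 0, 0, 0, 0, 0]
-100 [586, 582, 574, 565, 0, -1, 0, 0, 0, 0, 0]
-80 [578, 577, 572, 565, 552, 0, 0, 0, 0, 0, 0]
-60 [569, 570, 568, 561, 551, 530, 0, 0, 0, 0, 0]
-40 [550, 562, 561, 556, 548, 533, 0, 0, 0, 0, 0]
-20 [517, 542, 552, 551, 541, 528, 515, 0, 0, 0, 0]
0 [-1, 507, 536, 542, 540, 523, 514, 28, 3, 0, 0]
20 [-1, 23, 514, 531, 538, 523, 487, 493, 3, 0, 0]
40 [-1, 20, 4, 509, 521, 5, 4, 491, 506, 0, 0]
60 [-1, 17, 3, 477, 480, 4, 471, 499, 504, 0, 0]
80 [-1, 19, 3, 105, 469, 347, 494, 501, 496, 489, 0]
[ 0.371  0.533  1.214  0.     1.392 -0.844]
```

```bash
python3 -m creep '{"slide":[[0,0,-3.5],[0,0,-3.5],[0,0,-3],[0,0,-1.5],[0,0,0],[0,0,0]],"turn":[0,0,0,0,0,0],"claw":[0.68,0.68,0.68,0.68,0.68,0.68]}'; python3 -m creep '{"slide":[[0,0,0],[0,0,0],[0,0,0],[0,0,0],[0,0,0],[0,0,0]],"turn":[0,0,0,0,0,0],"claw":[0.4,0.4,0.4,0.4,0.4,0.4]}' 20
```

```text
clock: 9.35
eef_pos: [592.0, 269.9, 280.8]
eef_rot: [3.14, 0.002, 2.786]
wrist_force: [0.5, 0.3, -0.2]
finger_gap: 64.1
finger_force: 0.0
clock: 10.1
eef_pos: [591.8, 269.8, 279.7]
eef_rot: [3.141, 0.001, 2.786]
wrist_force: [0.1, -0.1, 6.5]
finger_gap: 47.3
finger_force: 20.0
```

```bash
python3 -m creep '{"slide":[[0,0,1.5],[0,0,3],[0,0,4],[0,0,4],[0,0,4],[0,0,0.5],[0,0,0]],"turn":[0,0,0,0,0,0,0],"claw":[0.4,0.4,0.4,0.4,0.4,0.4,0.4]}' 25; python3 -m creep '{"slide":[[0.3,-2,0],[0,-3.5,0],[0,-4.5,0],[0,-4.5,0],[0,-4.5,0],[0,-4.5,0],[0,-4.5,0],[0,-4.5,0]],"turn":[0,0,0,0,0,0,0,0],"claw":[0.4,0.4,0.4,0.4,0.4,0.4,0.4,0.4]}'; python3 -m creep '{"slide":[[-0.3,-4.5,0],[-0.3,-4.5,0],[-0.3,-4.5,0],[-0.3,-4,0],[-0.3,-3,0],[-0.3,-2.5,0],[0,0,0],[0,0,0]],"turn":[0,0,0,0,0,0,0,0],"claw":[0.4,0.4,0.4,0.4,0.4,0.4,0.4,0.4]}'
```

```text
clock: 10.98
eef_pos: [591.6, 269.7, 448.0]
eef_rot: [-3.141, -0.001, 2.786]
wrist_force: [0.6, 0.0, -3.7]
finger_gap: 47.6
finger_force: 25.0
clock: 11.98
eef_pos: [594.2, -57.9, 447.7]
eef_rot: [-3.141, -0.002, 2.785]
wrist_force: [0.4, -0.6, -2.1]
finger_gap: 47.2
finger_force: 25.0
clock: 12.98
eef_pos: [576.7, -284.9, 448.7]
eef_rot: [3.141, -0.001, 2.786]
wrist_force: [-0.7, 0.8, -1.5]
finger_gap: 47.5
finger_force: 25.0
```

```bash
python3 -m creep '{"slide":[[0,0,-2.5],[0,0,-3.5],[0,0,-3],[0,0,-1.6],[0,0,-1],[0,0,0],[0,0,0]],"turn":[0,0,0,0,0,0,0],"claw":[0.4,0.4,0.4,0.4,0.4,0.4,0.4]}'
python3 - <<'E'
from h import *
img,d,X=cloud("scene"); save(cv2.resize(img[180:440,40:340],(750,600)),"s5.png")
r=manip.cut_out("orange_tin","scene")
for o in r[:1]:
    p=X[o["mask"]]; print(o["score"],np.nanpercentile(p,[1,5,50,95],axis=0).round())
E
```

```text
clock: 13.85
eef_pos: [576.8, -285.3, 334.1]
eef_rot: [-3.141, 0.002, 2.786]
wrist_force: [0.3, -0.2, -2.5]
finger_gap: 47.7
finger_force: 25.0
0.61 [[ 560. -312.   44.]
 [ 568. -307.   65.]
 [ 594. -288.  141.]
 [ 600. -268.  164.]]
```

View pics/s5.png

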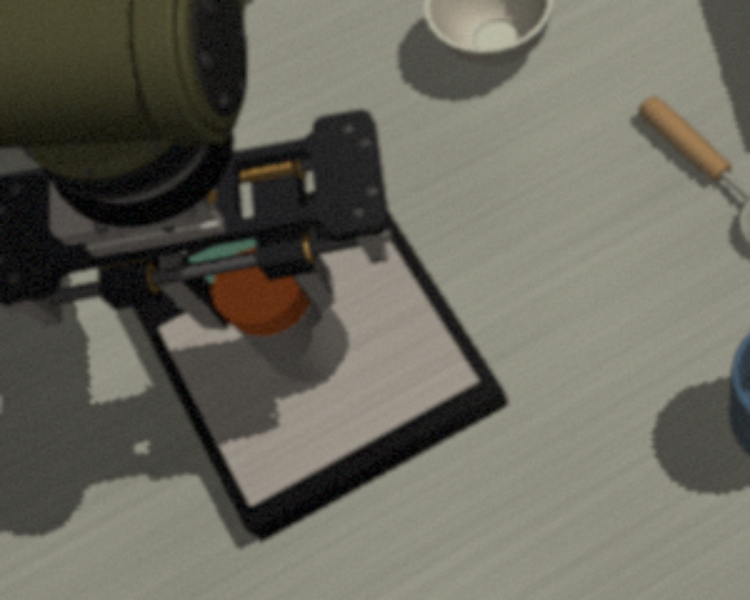

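The tin (orange cap at 260,295) hangs upright over the pan's middle with a small gap below. I'll creep it down.

```bash
C='"turn":[0,0,0,0],"claw":[0.4,0.4,0.4,0.4]'; python3 -m creep '{"slide":[[0,0.1,-0.6],[0,0,-0.4],[0,0,-0.1],[0,0,0]],"turn":[0,0,0,0],"claw":[0.4,0.4,0.4,0.4]}'; python3 -m creep '{"slide":[[0,0,-0.1],[0,0,-0.1],[0,0,0]],"turn":[0,0,0],"claw":[0.4,0.4,0.4]}'
```

```text
clock: 14.45
eef_pos: [576.7, -284.3, 322.0]
eef_rot: [-3.142, -0.0, 2.786]
wrist_force: [-0.1, -0.3, -2.5]
finger_gap: 47.8
finger_force: 25.0
clock: 14.82
eef_pos: [576.7, -284.3, 320.0]
eef_rot: [3.142, -0.0, 2.786]
wrist_force: [-1.2, 0.8, -2.5]
finger_gap: 47.5
finger_force: 25.0
```

```bash
python3 -m creep '{"slide":[[0,0,-0.1],[0,0,0],[0,0,0]],"turn":[0,0,0],"claw":[0.4,0.4,0.4]}'; python3 -m creep '{"slide":[[0,0,-0.05],[0,0,0],[0,0,0]],"turn":[0,0,0],"claw":[0.4,0.4,0.4]}'
```

```text
clock: 15.2
eef_pos: [576.7, -284.3, 319.7]
eef_rot: [-3.141, 0.001, 2.786]
wrist_force: [-0.9, 0.8, 5.8]
finger_gap: 47.7
finger_force: 25.0
clock: 15.58
eef_pos: [576.8, -284.2, 319.7]
eef_rot: [-3.141, 0.001, 2.786]
wrist_force: [-2.1, 1.8, 9.1]
finger_gap: 47.4
finger_force: 25.0
```

The tin is standing on the pan, so I'll release it and withdraw upward.

```bash
python3 -m creep '{"slide":[[0,0,0.05],[0,0,0],[0,0,0],[0,0,0],[0,0,0]],"turn":[0,0,0,0,0],"claw":[0.55,0.65,0.75,0.75,0.75]}'; python3 -m creep '{"slide":[[0,0,1],[0,0,3],[0,0,4],[0,0,5],[-4,0,5],[-5,3,0],[-5,3,0],[0,0,0]],"turn":[0,0,0,0,0,0,0,0],"claw":[0.75,0.75,0.75,0.75,0.75,0.75,0.75,0.75]}'
python3 - <<'E'
from h import *
for n in("top","scene"):
    img,d,X=cloud(n); save(img,n+"9.png")
    for q in("orange_tin","blue_tin","bowl","mug","spoon"):
        for o in manip.cut_out(q,n)[:1]:
            p=X[o["mask"]]; t=p[p[:,2]>np.nanpercentile(p[:,2],97)-8]; print(n,q,round(o["score"],2),np.nanmedian(t,0).round())
E
```

```text
clock: 16.2
eef_pos: [576.7, -284.3, 319.0]
eef_rot: [-3.142, -0.0, 2.786]
wrist_force: [0.6, 0.6, 0.0]
finger_gap: 70.8
finger_force: 0.0
clock: 17.2
eef_pos: [435.0, -222.6, 499.4]
eef_rot: [-3.141, 0.002, 2.786]
wrist_force: [0.7, -0.5, 1.0]
finger_gap: 70.3
finger_force: 0.0
top orange_tin 0.92 [ 576. -282.  149.]
top blue_tin 0.26 [439. 273. 287.]
top bowl 0.82 [390. -72.  52.]
top mug 0.57 [756. -58.  88.]
top spoon 0.63 [557.   0.  16.]
scene orange_tin 0.78 [ 578. -285.  148.]
scene blue_tin 0.8 [560. 175. 108.]
scene bowl 0.72 [385. -64.  52.]
scene mug 0.64 [758. -62.  88.]
scene spoon 0.76 [567.  -3.  15.]
```

View pics/scene9.png

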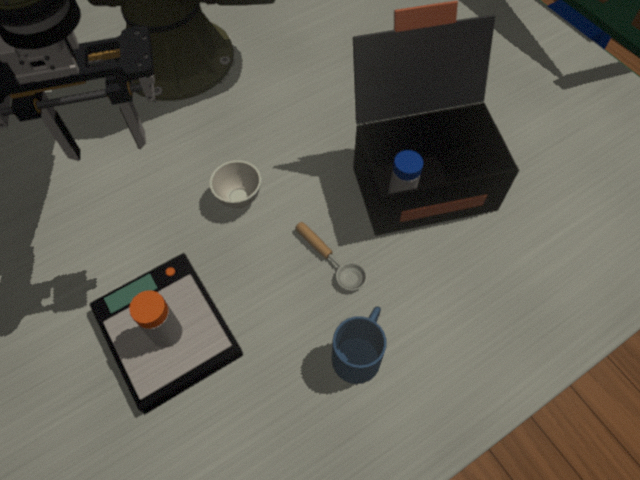

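The orange tin stands upright mid-pan (150,315). The lid is open, the blue tin is still in the box (408,165), and everything else is in place.

```bash
python3 -c "
from cell import manip; print(manip.sign_off())"
```

```text
the job is handed in; nothing more can be done
None
```

The lid is open past its balance point, and the orange-capped tin stands upright in the middle of the scale's pan, with the blue tin, bowl, mug and spoon left in place; I handed the job in at about 17 s, and no verdict was returned.

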